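# File the blue cassette plate in the rack slot that fits its thickness

## Robot

A 6-joint arm with a two-finger parallel gripper is mounted at the origin on a cart in front of the work surface, level with it; the furniture and walls round the work are solid. World frame = base frame: x ahead of the robot, y to its left, z up, the work surface at z = 0. Lengths are in m, angles in degrees, forces in N, time in s.
With the tool pointing down it reaches from about 0.3 to 0.75 m from the base axis. Payload 8.5 kg.
Tool frame: the origin (TCP) lies at the very end of the fingers, on their centre line; the grasp point (between the pads) lies 19 mm behind it (env.tcp_to_grasp is the distance from the TCP to the grasp point, in m); z points along the fingers, y is the line along which they close (so a half turn about z gives the same grasp; the last joint's range is limited). The gripper opens to 85 mm and grips with 20 to 120 N. Pads are 22 mm wide; open, the fingers measure 114 mm over their backs; the gripper's body (76 mm by 85 mm) begins 54 mm behind the grasp point. The pads swing forward as they close: fully open they stand 13 mm farther back than shut.
Start: joints at [56.763, 21.807, 74.336, -0, 83.858, -12.336], TCP at [0.196, 0.514, 0.231] pointing down, gripper open.
Joint ranges: [-178.18, 178.18], [-50.72, 133.34], [12.68, 142.11], [-81.47, 261.47], [9.98, 163.14], [-165.26, 165.26]. Speed limits (degrees/s): [136.94, 136.94, 180, 180, 180, 180].

## Interface

Orientations are given as a 3x3 rotation matrix whose columns are the frame's x, y, z axes.
In Python, from rig import status, get_image, env gives the robot as it stands.
- The arm moves only by the shell command python3 -m handwheel 'ROWS' [FORCE]. ROWS is text: rows parted by semicolons, each of 7 numbers parted by spaces: the shift along the world's x, y, z in cm, then the turn, a rotation vector about the world's x, y, z in degrees, then the opening, from 0 (shut) to 1 (fully open). In form: dx dy dz wx wy wz gripper; .... A call has 1 to 8 rows; each row is the pose to reach, as a shift and turn from the pose commanded when the call began; what a row does not reach only later rows make up. A row lasts 1/12 s, in which the tool goes at most 41.7 mm and 7.16 degrees, less where a joint would pass 70% of its speed; a pose out of reach is approached as far as the arm can. A call with a gripper value outside its range is refused whole. The fingers move at their own pace and stop on an object; FORCE is the grip in N (left out, the last holds). Time passes only in rows, so rows that repeat a pose let the fingers close. It gives the time, the measured TCP pose, the force, the opening and the grip force at its end, in the units of the state.
- status.observe(): the state, without advancing time (a new reading comes with each control period).
- get_image(name): name is "scene" or "top" or "wrist"; returns a dict with "color" (400x640x3 uint8, red, green, blue), "vertical_fov" (degrees; the focal length in pixels is half the picture's height over the tangent of half this angle, whatever the lens; pixels are square), "cx", "cy" (the principal point, pixels), "xyz" and "orientation" of the camera in the world. Camera axes: x right, y down, z forward; pixel columns grow to the right and rows downward; lengths in m; the calibration is good to about 2 mm. A picture is of the moment at which its call begins. There is no depth.
- env.close_job(): hands the job in; it is judged then, once.
The state is a dict: "time_s": time; "q": joint angles; "qvel": joint speeds; "joint_efforts": joint torques, N m; "position": TCP position; "tool_rot": TCP orientation; "ft_force": force on the tool from outside, world axes, zero at the start; "wrist_torque": the same for the moment, N m; "grip_width": finger opening in m; "gripper_force": force on a finger pad.
Only numpy, scipy, OpenCV 4.12 (cv2) and the standard library are available. Lean on these libraries where they do the work, as an engineer would, in place of code of your own. Each camera call takes 0.05 s, during which the arm holds its last target. There are 200 camera calls.

## Task

The blue cassette plate of the tube-weld head stands in the black cradle. Put it away upright in the white slotted rack, in the one slot that matches its thickness (neither the slot too narrow for it nor the one it would lean about in): keep hold of it while you slide it down until it rests on the slot's floor, roughly centred along the slot, then let go.

Things in the scene. Friction and masses are not known exactly. Their poses are not given: they have to be found in the camera images.
- cassette_center (a point): Centre of the loose blue plate with a 36 mm bore: 80 mm long (x), 16 mm thick (y), 100 mm high (z, up), 0.2-0.4 kg. The bore ends 4 mm above this centre; grip above it, across the 16 mm. It stands in a fixed black cradle, 60 mm along the plate, 50 across, 36 high (slot floor 8 mm above the bench), so its upper 72 mm are free. Bench top z = 0.
- slot_medium (a point): Middle of the floor of the rack's 21 mm wide slot; x along the slot, y across, z up. Rack: fixed, three white blocks 62 mm apart side by side, order varies, each 70 mm along its slot, 58 across, with one slot open upward and at both ends. All slots: 40 mm deep, upper 10 mm sloped out 7 mm per side as lead-in; floor 14 mm, top 54 mm above the bench.
- slot_narrow (a point): Middle of the floor of the rack's 9 mm wide slot; axes, depth and lead-in as for slot_medium. The rack stands to the right of the middle of the bench and the cradle to the left; between them a tall red and black machine begins at x = 0.57 m and a small weld head 0.11 m high stands near x = 0.29, y = 0: carry between these.
- slot_wide (a point): Middle of the floor of the rack's 34 mm wide slot; axes, depth and lead-in as for slot_medium.

How it is judged:
By the outcome, as a careful person would: the job done as asked, in the order asked, and still so for the second after the job is handed in, with the robot touching nothing.
It also fails if it takes over 48 s, if anything falls off the work surface, if the arm or the gripper's body presses on something with over 40 N, if the wrist force passes 120 N, or if a joint passes its speed limit or range.

## Working session

There is one attempt and no reset: what is moved stays moved. The work goes in short steps, Python scripts to look and compute and a shell command to move; the robot and the scene stay as the last step left them, time stands still between calls to the robot, and variables do not carry over. Pictures are saved under pics/ and viewed, at most 10 in all, crops included, and the job is handed in when it is done.

```bash
mkdir -p pics; cat > h.py <<'E'
import numpy as np,cv2
from rig import status,get_image,env
def grab(n,f):
    im=get_image(n); cv2.imwrite(f'pics/{f}.png',im['color'][:,:,::-1]); np.save(f'pics/{f}.npy',im,allow_pickle=True); return im
def load(f): return np.load(f'pics/{f}.npy',allow_pickle=True).item()
def px(im,u,v,z):
    f=200/np.tan(np.radians(im['vertical_fov']/2)); R=np.array(im['orientation']); o=np.array(im['xyz'])
    d=R@np.array([(u-im['cx'])/f,(v-im['cy'])/f,1]); return o+d*(z-o[2])/d[2]
def proj(im,p):
    f=200/np.tan(np.radians(im['vertical_fov']/2)); R=np.array(im['orientation']); c=R.T@(np.array(p)-im['xyz'])
    return c[:2]/c[2]*f+[im['cx'],im['cy']]
E
python3 - <<'E'
from h import *
for n in('top','scene'):
    i=grab(n,n+'1'); print(n,i['vertical_fov'],i['cx'],i['cy'],i['xyz'],np.round(i['orientation'],3).tolist())
s=status.observe(); print(s['time_s'],np.round(s['tool_rot'],3).tolist(),s['grip_width'])
E
```

```text
top 43.03780035643938 321.33291164680503 197.11329692470437 [ 0.15653097 -0.00382368  1.35466738] [[-0.048, -0.977, 0.207], [-0.999, 0.048, -0.006], [-0.004, -0.207, -0.978]]
scene 52.572360936549345 325.19693521167375 198.94601125318454 [-0.15800215 -0.73667268  0.53753278] [[0.78, -0.284, 0.558], [-0.626, -0.326, 0.709], [-0.02, -0.902, -0.432]]
0.1 [[-0.934, 0.357, -0.001], [0.357, 0.934, -0.001], [0.0, -0.001, -1.0]] 0.08521224626850654
```

View pics/top1.png

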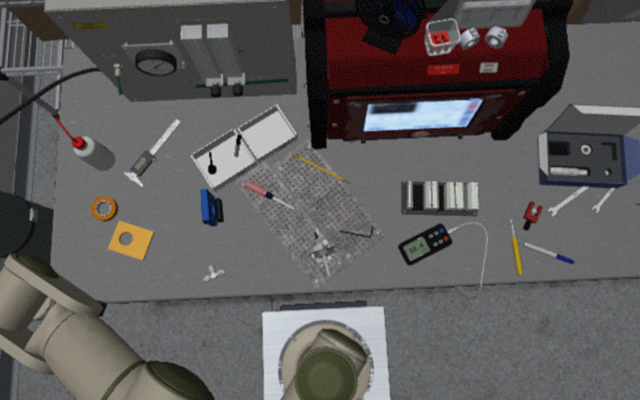

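View pics/scene1.png

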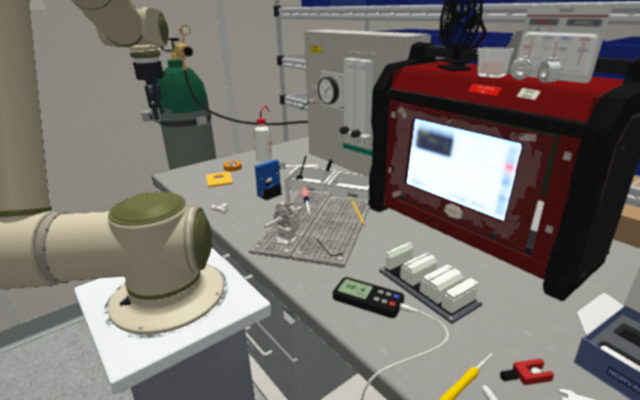

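The top view shows the blue plate in its cradle at about (207,207) and the rack at about (440,197). The scene view shows them at (267,178) and (432,278). I'll enlarge both from the top view.

```bash
python3 - <<'E'
from h import *
i=load('top1'); c=i['color'][:,:,::-1]
a=cv2.resize(c[180:236,180:240],None,fx=7,fy=7,interpolation=cv2.INTER_CUBIC)
b=cv2.resize(c[172:222,396:484],None,fx=9,fy=9,interpolation=cv2.INTER_CUBIC)[:,:]
a=cv2.resize(c[182:232,190:234],None,fx=6,fy=6,interpolation=cv2.INTER_CUBIC)
b=cv2.resize(c[172:222,396:484],None,fx=6,fy=6,interpolation=cv2.INTER_CUBIC)
cv2.imwrite('pics/crop1.png',np.hstack([a,b]))
for u,v,z in[(207,207,.1),(402,197,.054),(479,197,.054)]: print(px(i,u,v,z))
E
```

```text
[0.41114013 0.27706784 0.1       ]
[ 0.42210901 -0.22335485  0.054     ]
[ 0.41221621 -0.42459314  0.054     ]
```

View pics/crop1.png

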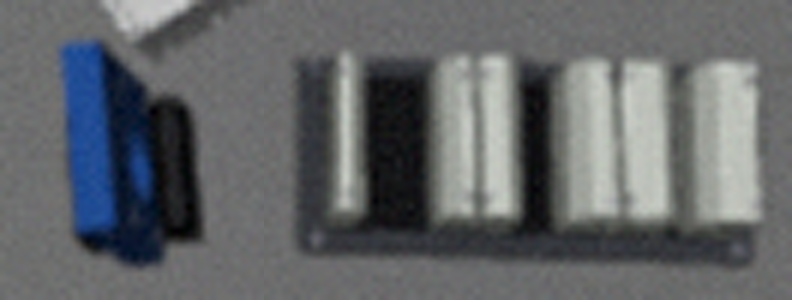

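The plate's top corners are at about crop (63,42), (103,42), (118,232) and (78,235). From left to right, the rack slots are wide, medium (middle block, crop about (547,141)) and narrow.

```bash
python3 - <<'E'
from h import *
i=load('top1')
P=lambda x,y,z:px(i,190+x/6,182+y/6,z)
R=lambda x,y,z:px(i,396+(x-264)/6,172+y/6,z)
c=[P(*k,.108) for k in[(63,42),(103,42),(118,232),(78,235)]]
print(np.round(c,3),np.mean(c,0)); d=c[0]+c[1]-c[2]-c[3]; print('yaw',np.degrees(np.arctan2(d[1],d[0])))
print('med',R(547,141,.054)); 
for a,b in[((475,58),(478,220)),((616,62),(620,225)),((300,60),(300,240)),((345,50),(345,220))]:
    d=R(*a,.054)-R(*b,.054); print(np.degrees(np.arctan2(d[1],d[0])),np.linalg.norm(d))
d=R(310,240,.0)-R(740,258,.0); print('base edge',np.degrees(np.arctan2(-d[0],d[1])))
s=status.observe();t=s['tool_rot'];print(s['position'],'tool y yaw',np.degrees(np.arctan2(t[1][1],t[0][1])))
w=get_image('wrist');print(w['xyz'],np.round(w['orientation'],2).tolist(),w['vertical_fov'])
E
```

```text
[[0.457 0.292 0.108]
 [0.456 0.275 0.108]
 [0.375 0.269 0.108]
 [0.374 0.285 0.108]] [0.41524057 0.28009134 0.108     ]
yaw 4.32895665907533
med [ 0.42082246 -0.33136627  0.054     ]
-4.308772308747777 0.07243011396569914
-4.522913240374515 0.0728261884816521
-4.656628315843039 0.08038737934786834
-4.831898060450358 0.07608342805275803
base edge -5.247776455489475
[0.19609121 0.51359524 0.23077481] tool y yaw 69.09920096293102
[0.12501097 0.54072016 0.37328551] [[0.36, 0.89, 0.28], [0.93, -0.34, -0.11], [-0.0, 0.3, -0.95]] 66.09208227275734
```

```bash
python3 -m handwheel '3 -3.2 0 0 0 4 1;6 -6.4 0 0 0 8 1;9 -9.6 0 0 0 12 1;12 -12.8 0 0 0 16 1;15 -16 0 0 0 20 1;18 -19.2 0 0 0 23 1;21.9 -23.4 0 0 0 25.2 1;21.9 -23.4 0 0 0 25.2 1'; python3 -m handwheel '0 0 0 0 0 0 1;0 0 0 0 0 0 1;0 0 0 0 0 0 1'; python3 - <<'E'
from h import *
w=grab('wrist','w1'); s=status.observe(); print(s['time_s'],s['position'],np.round(s['tool_rot'],3).tolist()); print(proj(w,[.4152,.2801,.108]))
E
```

```text
time_s: 0.82
position: [0.417, 0.2772, 0.2312]
tool_rot: [[-0.997, -0.075, 0.0], [-0.075, 0.997, -0.001], [0.0, -0.001, -1.0]]
ft_force: [1.0, 0.8, -0.2]
grip_width: 0.0856
gripper_force: 0.0
time_s: 1.07
position: [0.4148, 0.28, 0.2311]
tool_rot: [[-0.997, -0.075, -0.001], [-0.075, 0.997, 0.0], [0.001, 0.0, -1.0]]
ft_force: [-0.1, -0.0, -0.1]
grip_width: 0.0853
gripper_force: 0.0
1.1167 [0.41452468 0.28037808 0.23124788] [[-0.997, -0.076, -0.0], [-0.076, 0.997, 0.0], [0.0, 0.0, -1.0]]
[315.8979557  192.55818146]
```

View pics/w1.png

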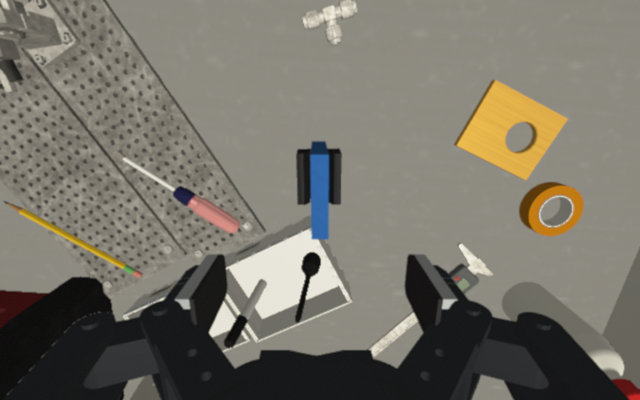

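The plate appears as a blue strip from u = 311 to 328. Its top face runs from v of about 153 to 238, close to the predicted (316,193). I'll refine this by segmentation.

```bash
python3 - <<'E'
from h import *
w=load('w1'); c=w['color'].astype(int)
m=((c[:,:,2]-c[:,:,0]>50)).astype(np.uint8); m[:140]=0;m[245:]=0;m[:,:290]=0;m[:,350:]=0
for v in range(142,244,8):
    u=np.where(m[v])[0]; print(v,u.min() if len(u) else 0,u.max() if len(u) else 0,c[v,319])
for v in (160,230):
    pass
m2=m*(c[:,:,2]>125)
ys,xs=np.where(m2); (cx,cy),sz,a=r=cv2.minAreaRect(np.stack([xs,ys],1).astype(np.float32)); print(r)
b=np.array([px(w,*p,.108) for p in cv2.boxPoints(r)]);print(b.round(4),b.mean(0))
E
```

```text
142 0 0 [42 57 78]
150 0 0 [22 45 72]
158 310 328 [ 49 103 168]
166 310 328 [ 50 107 171]
174 310 328 [ 50 103 169]
182 310 328 [ 50 105 170]
190 310 328 [ 52 105 172]
198 311 328 [ 50 103 167]
206 311 328 [ 50 104 169]
214 311 328 [ 51 105 170]
222 311 328 [ 49 104 166]
230 311 328 [ 48 103 166]
238 312 327 [ 63 105 159]
((318.9999694824219, 196.49996948242188), (82.99998474121094, 17.999996185302734), 90.0)
[[0.3818 0.2725 0.108 ]
 [0.3807 0.288  0.108 ]
 [0.4588 0.2948 0.108 ]
 [0.46   0.2779 0.108 ]] [0.42032613 0.28329389 0.108     ]
```

```bash
python3 -m handwheel '0.5 0.25 -3.5 0 0 0 1;0.5 0.25 -7 0 0 0 1;0.5 0.25 -10 0 0 0 1;0.5 0.25 -12 0 0 0 1;0.5 0.25 -14 0 0 0 1;0.5 0.25 -15.5 0 0 0 1;0.5 0.25 -16.5 0 0 0 1;0.5 0.25 -16.5 0 0 0 1' 50; python3 -m handwheel '0 0 0 0 0 0 0.6;0 0 0 0 0 0 0.4;0 0 0 0 0 0 0.3;0 0 0 0 0 0 0.2;0 0 0 0 0 0 0;0 0 0 0 0 0 0;0 0 0 0 0 0 0;0 0 0 0 0 0 0' 50;python3 -m handwheel '0 0 0 0 0 0 0;0 0 0 0 0 0 0;0 0 0 0 0 0 0;0 0 0 0 0 0 0'
```

```text
time_s: 1.78
position: [0.4185, 0.2829, 0.0646]
tool_rot: [[-0.997, -0.077, -0.004], [-0.077, 0.997, -0.001], [0.004, -0.001, -1.0]]
ft_force: [-0.6, -0.6, 0.4]
grip_width: 0.0853
gripper_force: 0.0
time_s: 2.45
position: [0.4204, 0.2824, 0.0667]
tool_rot: [[-0.997, -0.075, 0.001], [-0.075, 0.997, 0.0], [-0.001, 0.0, -1.0]]
ft_force: [-0.3, 0.2, 5.3]
grip_width: 0.015
gripper_force: 49.7
time_s: 2.78
position: [0.4204, 0.2824, 0.0667]
tool_rot: [[-0.997, -0.075, 0.001], [-0.075, 0.997, 0.0], [-0.001, 0.0, -1.0]]
ft_force: [-1.0, 0.5, 5.7]
grip_width: 0.0155
gripper_force: 49.8
```

```bash
python3 -m handwheel '0 0 0.5 0 0 0 0;0 0 1.5 0 0 0 0;0 0 3 0 0 0 0;0 0 5 0 0 0 0;0 0 7.5 0 0 0 0;0 0 10 0 0 0 0;0 0 12.5 0 0 0 0;0 0 14 0 0 0 0' 60; python3 -m handwheel '0 -1 0 0 0 0 0;0 -3 0 0 0 0 0;0 -6 0 0 0 0 0;0 -9.5 0 0 0 0 0;0 -13 0 0 0 0 0;0 -16.5 0 0 0 -1 0;0 -20 0 0 0 -2 0;0 -23 0 0 0 -3 0'; python3 -m handwheel '0 -3.5 0 0 0 -1 0;0 -7 0 0 0 -2 0;0 -10.5 0 0 0 -3 0;0 -14 0 0 0 -4 0;0 -17 0 0 0 -5 0;0 -20 0 0 0 -6 0;0 -22 0 0 0 -6 0;0 -23 0 0 0 -6 0'
```

```text
time_s: 3.45
position: [0.4204, 0.2823, 0.2086]
tool_rot: [[-0.997, -0.075, 0.002], [-0.075, 0.997, 0.0], [-0.002, 0.0, -1.0]]
ft_force: [0.2, 0.7, -3.3]
grip_width: 0.0153
gripper_force: 58.5
time_s: 4.12
position: [0.4188, 0.0499, 0.205]
tool_rot: [[-1.0, -0.021, -0.003], [-0.021, 1.0, -0.0], [0.003, -0.0, -1.0]]
ft_force: [0.4, 1.1, -3.5]
grip_width: 0.0153
gripper_force: 59.0
time_s: 4.78
position: [0.419, -0.1801, 0.2048]
tool_rot: [[-0.996, 0.085, -0.002], [0.085, 0.996, 0.001], [0.002, 0.001, -1.0]]
ft_force: [0.0, 0.2, -3.2]
grip_width: 0.0156
gripper_force: 58.8
```

```bash
python3 - <<'E'
from h import *
w=grab('wrist','w2'); s=status.observe(); print(s['time_s'],s['position'])
print(proj(w,[.4208,-.3314,.054]))
E
```

```text
4.8333 [ 0.41932265 -0.18043928  0.20494031]
[164.8607311  198.94616378]
```

View pics/w2.png

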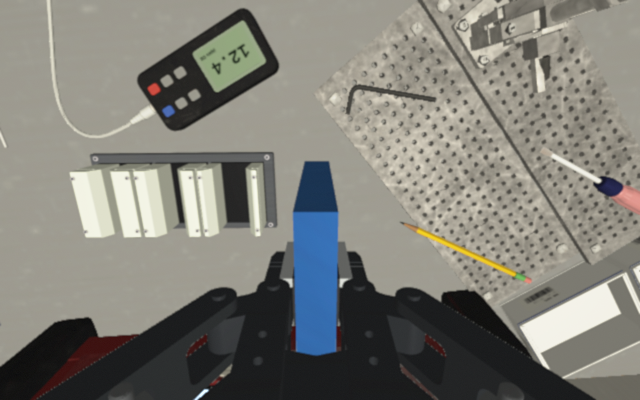

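The plate is held straight. The rack is at u = 70 to 275, v = 155 to 237, with the medium slot near (168,200). I'll enlarge it.

```bash
python3 - <<'E'
from h import *
w=load('w2'); c=w['color'][150:245,65:280,::-1]
cv2.imwrite('pics/crop2.png',cv2.resize(c,None,fx=3.5,fy=3.5,interpolation=cv2.INTER_CUBIC))
E
```

```text
(no output)
```

View pics/crop2.png

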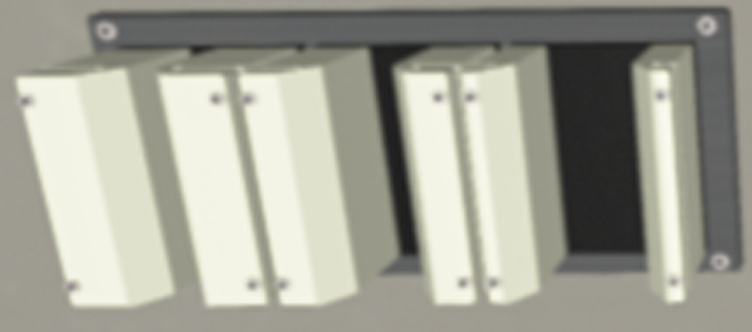

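```bash
python3 - <<'E'
from h import *
w=load('w2'); 
C=np.array([px(w,65+x/3.5,150+y/3.5,.054) for x,y in[(240,70),(450,68),(475,302),(278,305)]])
print(C.round(4),C.mean(0))
for a,b in((3,0),(2,1)): d=C[a]-C[b]; print(np.degrees(np.arctan2(d[1],d[0])),np.linalg.norm(d))
d=C[1]-C[0];print(np.linalg.norm(d), np.degrees(np.arctan2(-d[0],d[1])))
s=status.observe();t=np.array(s['tool_rot']);print('tool y yaw-90',np.degrees(np.arctan2(t[1,1],t[0,1]))-90)
# plate bottom near(-x) edge vs tcp: bottom z = tcp-.0585-? 
for u,v in((304,162),(329,162)): print(px(w,u,v,s['position'][2]-.0587))
for u,v in((295,211),(338,211)): print(px(w,u,v,s['position'][2]+.0413))
E
```

```text
[[ 0.3893 -0.3549  0.054 ]
 [ 0.3937 -0.2968  0.054 ]
 [ 0.4639 -0.3037  0.054 ]
 [ 0.4598 -0.3621  0.054 ]] [ 0.42667638 -0.32935226  0.054     ]
-5.844199745639879 0.07091320844339065
-5.620947765508835 0.07051633185041689
0.05826286197888392 -4.364665764007674
tool y yaw-90 -4.859073797633371
[ 0.3792583  -0.18451131  0.14624031]
[ 0.38067368 -0.16806092  0.14624031]
[ 0.37837662 -0.18404002  0.24624031]
[ 0.37966472 -0.16909373  0.24624031]
```

```bash
python3 -m handwheel '0.2 -2 0 0 0 0 0;0.4 -5 0 0 0 0 0;0.6 -8 0 0 0 0 0;0.7 -11 0 0 0 0 0;0.7 -13.5 0 0 0 -0.4 0;0.7 -14.9 -1 0 0 -0.4 0;0.7 -14.9 -3 0 0 -0.4 0;0.7 -14.9 -5 0 0 -0.4 0'; python3 -m handwheel '0 0 -1.5 0 0 0 0;0 0 -2 0 0 0 0;0 0 -2 0 0 0 0;0 0 -2 0 0 0 0'; python3 - <<'E'
from h import *
w=grab('wrist','w3'); g=grab('scene','s3'); s=status.observe(); print(s['time_s'],s['position'])
a=w['color'][60:360,140:500]; b=cv2.resize(g['color'][220:340,360:500],None,fx=2.5,fy=2.5,interpolation=cv2.INTER_CUBIC)
cv2.imwrite('pics/m3.png',np.hstack([a,b])[:,:,::-1])
E
```

```text
time_s: 5.5
position: [0.4268, -0.3262, 0.1545]
tool_rot: [[-0.996, 0.089, -0.0], [0.089, 0.996, 0.001], [0.001, 0.001, -1.0]]
ft_force: [-0.4, 0.3, -4.3]
grip_width: 0.0153
gripper_force: 59.2
time_s: 5.83
position: [0.4274, -0.3261, 0.1364]
tool_rot: [[-0.996, 0.088, -0.0], [0.088, 0.996, 0.0], [0.0, 0.0, -1.0]]
ft_force: [0.1, -0.2, -2.2]
grip_width: 0.0156
gripper_force: 59.1
5.9333 [ 0.42757762 -0.32668383  0.13721035]
```

View pics/m3.png

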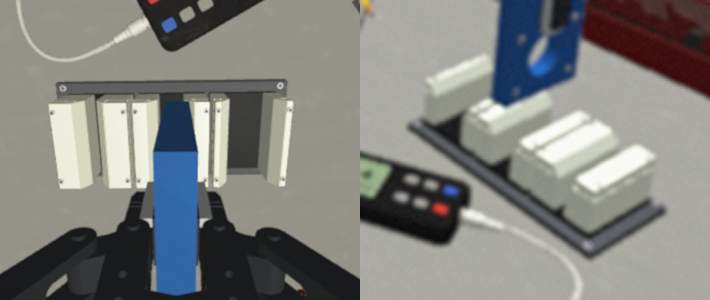

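The plate hangs over the middle (medium) block. The block's near edge runs from about (273,158) to (349,158), and the plate's bottom edge from about (304,161) to (329,161). I'll turn that into an offset.

```bash
python3 - <<'E'
from h import *
w=load('w3');s=status.observe();z=s['position'][2]
a,b=px(w,273,158,.054),px(w,349,158,.054);print(a,b,(a+b)/2,np.linalg.norm(a-b))
a,b=px(w,304,161,z-.0587),px(w,329,161,z-.0587);print(a,b,(a+b)/2)
t=np.array(s['tool_rot']);print(np.degrees(np.arctan2(t[1,1],t[0,1]))-90)
E
```

```text
[ 0.38699883 -0.35418014  0.054     ] [ 0.39198429 -0.29849613  0.054     ] [ 0.38949156 -0.32633814  0.054     ] 0.05590675095371318
[ 0.38691573 -0.33037348  0.07851035] [ 0.38838133 -0.31400427  0.07851035] [ 0.38764853 -0.32218887  0.07851035]
-5.070430514318417
```

```bash
python3 -m handwheel '-0.2 -0.35 0 0 0 0 0;-0.2 -0.35 -1.2 0 0 0 0;-0.2 -0.35 -2 0 0 0 0;-0.2 -0.35 -2.8 0 0 0 0;-0.2 -0.35 -3.4 0 0 0 0;-0.2 -0.35 -4 0 0 0 0;-0.2 -0.35 -4 0 0 0 0;-0.2 -0.35 -4 0 0 0 0'
```

```text
time_s: 6.6
position: [0.4252, -0.3302, 0.0962]
tool_rot: [[-0.996, 0.089, -0.0], [0.089, 0.996, 0.0], [0.0, 0.0, -1.0]]
ft_force: [1.2, 0.7, -3.0]
grip_width: 0.0152
gripper_force: 59.3
```

```bash
python3 -m handwheel '0 0 -0.5 0 0 0 0;0 0 -1 0 0 0 0;0 0 -1.4 0 0 0 0;0 0 -1.7 0 0 0 0;0 0 -2 0 0 0 0;0 0 -2 0 0 0 0;0 0 -2 0 0 0 0'
```

```text
time_s: 7.18
position: [0.4252, -0.3302, 0.0762]
tool_rot: [[-0.996, 0.089, -0.0], [0.089, 0.996, 0.0], [0.0, 0.0, -1.0]]
ft_force: [0.1, -0.8, -2.0]
grip_width: 0.0153
gripper_force: 59.3
```

```bash
python3 -m handwheel '0 0 -0.1 0 0 0 0;0 0 -0.2 0 0 0 0;0 0 -0.3 0 0 0 0;0 0 -0.3 0 0 0 0;0 0 -0.3 0 0 0 0'
```

```text
time_s: 7.6
position: [0.4252, -0.3302, 0.0733]
tool_rot: [[-0.996, 0.089, -0.0], [0.089, 0.996, 0.0], [0.0, 0.0, -1.0]]
ft_force: [-0.4, 0.1, -3.6]
grip_width: 0.0153
gripper_force: 59.3
```

```bash
python3 -m handwheel '0 0 -0.05 0 0 0 0;0 0 -0.1 0 0 0 0;0 0 -0.1 0 0 0 0;0 0 -0.1 0 0 0 0'; python3 -m handwheel '0 0 -0.05 0 0 0 0;0 0 -0.1 0 0 0 0;0 0 -0.1 0 0 0 0;0 0 -0.1 0 0 0 0'
```

```text
time_s: 7.93
position: [0.4253, -0.3303, 0.0728]
tool_rot: [[-0.996, 0.089, 0.0], [0.089, 0.996, -0.0], [-0.0, -0.0, -1.0]]
ft_force: [-1.2, 1.9, 4.6]
grip_width: 0.0152
gripper_force: 60.2
time_s: 8.27
position: [0.4253, -0.3303, 0.0728]
tool_rot: [[-0.996, 0.089, 0.001], [0.089, 0.996, -0.001], [-0.001, -0.001, -1.0]]
ft_force: [-3.5, 3.9, 15.0]
grip_width: 0.0155
gripper_force: 61.8
```

The plate is on the floor: contact came at the expected height of 0.0728 m. I'll ease the press and check the centring before letting go.

```bash
python3 -m handwheel '0 0 0.1 0 0 0 0;0 0 0.15 0 0 0 0;0 0 0.15 0 0 0 0'; python3 - <<'E'
from h import *
w=grab('wrist','w4'); g=grab('scene','s4')
a=cv2.resize(w['color'][110:270,220:420],None,fx=2,fy=2,interpolation=cv2.INTER_CUBIC); b=cv2.resize(g['color'][200:328,365:501],None,fx=2.5,fy=2.5,interpolation=cv2.INTER_CUBIC)
cv2.imwrite('pics/m4.png',np.hstack([a,b])[:,:,::-1])
E
```

```text
time_s: 8.52
position: [0.4253, -0.3303, 0.0728]
tool_rot: [[-0.996, 0.089, 0.0], [0.089, 0.996, -0.0], [-0.0, -0.0, -1.0]]
ft_force: [-0.5, 0.4, 2.4]
grip_width: 0.0152
gripper_force: 59.9
```

View pics/m4.png

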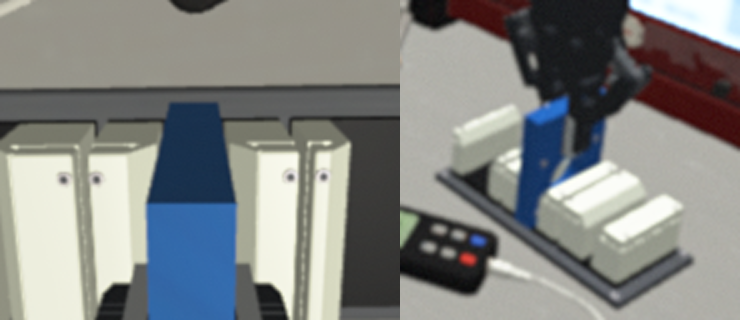

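The plate stands in the middle slot, with its near top edge at (316,211) and the block's near top edge at v of about 185.

```bash
python3 - <<'E'
from h import *
w=load('w4'); print(px(w,268,185.5,.054),px(w,369,184.5,.054),px(w,295,211,.114),px(w,338,211,.114))
E
```

```text
[ 0.38948639 -0.35316214  0.054     ] [ 0.39384618 -0.29861398  0.054     ] [ 0.38454458 -0.33402851  0.114     ] [ 0.38589436 -0.31906709  0.114     ]
```

The centring is within about 1.5 mm along the slot and about 1 mm across, so I'm letting go and backing off.

```bash
python3 -m handwheel '0 0 0 0 0 0 0.2;0 0 0 0 0 0 0.4;0 0 0 0 0 0 0.6;0 0 0 0 0 0 0.8;0 0 0 0 0 0 0.8;0 0 0 0 0 0 0.8;0 0 0 0 0 0 0.8;0 0 0 0 0 0 0.8'; python3 -m handwheel '0 0 1 0 0 0 0.8;0 0 3 0 0 0 0.8;0 0 5 0 0 0 0.8;0 0 8 0 0 0 0.8;0 0 11 0 0 0 0.8;0 0 13 0 0 0 0.8;0 0 13 0 0 0 0.8;0 0 13 0 0 0 0.8'; python3 - <<'E'
from h import *
w=grab('wrist','w5'); g=grab('scene','s5')
a=cv2.resize(w['color'][100:340,180:460],None,fx=1.3,fy=1.3); b=cv2.resize(g['color'][200:325,365:501],(364,312),interpolation=cv2.INTER_CUBIC)
cv2.imwrite('pics/m5.png',np.hstack([a,b])[:,:,::-1])
E
```

```text
time_s: 9.28
position: [0.4252, -0.3302, 0.0728]
tool_rot: [[-0.996, 0.089, 0.0], [0.089, 0.996, -0.0], [-0.0, -0.0, -1.0]]
ft_force: [-0.4, 0.7, -0.3]
grip_width: 0.068
gripper_force: 0.0
time_s: 9.95
position: [0.4254, -0.3303, 0.2042]
tool_rot: [[-0.996, 0.089, 0.002], [0.089, 0.996, -0.002], [-0.002, -0.002, -1.0]]
ft_force: [-0.1, -0.2, -1.2]
grip_width: 0.0681
gripper_force: 0.0
```

View pics/m5.png

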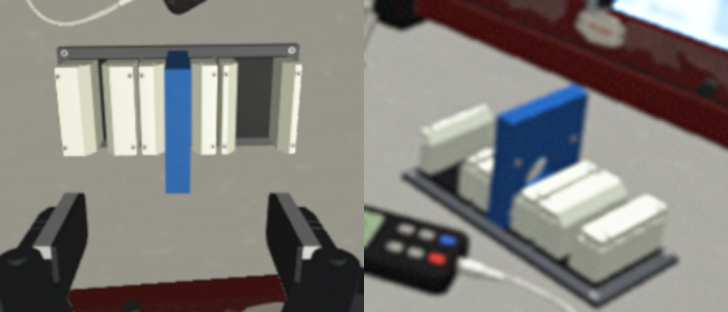

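The plate stands upright in the medium slot, with its top strip at crop (178,130), and the gripper is clear.

```bash
python3 -c "
from rig import env
print(env.close_job())"
```

```text
the job is handed in; nothing more can be done
None
```

The blue plate stands upright on the floor of the medium slot, centred to within about 2 mm by my measurements; I let go, backed the gripper clear and handed the job in at about 10 s.

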